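# Slide the hanging magnifier round the guard rail to its end post

### The job

The magnifier hangs by its black collar from the steel guard rail of the small riser shelf. Slide it along the rail, round both bends, until the collar sits right up against the far end post, and leave it hanging there by itself. Work gently: feel your way and do not wrench the rail or ram the post, and leave the things standing on the riser where they are.

Things in the scene. Friction and masses are not known exactly. Their poses are not given: they have to be found in the camera images.
- collar (a point): centre of the bore of the black plastic collar threaded on the rail: 14 mm long along the rail, 22 mm across, bore 13 mm, with two upright side flats (14 long, 20 high, 22 mm apart, centred on the bore) to grip from above, fingers straddling the rail. x: along the bore, away from the start post (loose: may be some 15 degrees off the rod); y: square to the flats; z: up
- magnifier: the collar with all that hangs from it, about 90 g; same origin and axes as the collar. A thin stem carries a round lens in a steel rim (46 mm across, square to the rail), its top 28 mm and its bottom 74 mm below the bore centre. It hangs on the rod, the bore centre 1.5 mm below the rod's axis
- rail: guard rail: rigid round steel rod, 10 mm diameter, level, 172 mm above the bench. Origin: rod axis at the start post; x along the first straight leg, z up. Seen from above: straight for at least 8 cm, a round bend to the right (radius 45 mm), straight for 3 to 6 cm, a like bend to the left, straight for at least 5 cm to the end post. Bends about 60 degrees. Bears at most 20 N
- riser: low grey shelf with a stepped front that carries the rail, its deck 80 mm above the bench and 92 mm below the rod. Origin at bench height under the rail's start post. Each rail was bent by hand to suit its place: the first leg may be up to 7.5 cm longer than the least, the last 3 cm, and each bend is true to about 10 degrees, so its course must be felt or seen
- stop (a point): centre of the face of the end post's steel fitting (16 mm diameter, 20 mm long, at rod height on a thin upright; the start post has the same), on the rod's axis. x runs along the last straight leg into the post, z up. With the collar fully home its leading face touches this face, the bore centre 7 mm before it
- slide_box: grey and white microscope slide box standing on the riser, 87 x 97 x 38 mm, origin at the centre of its underside; leave alone
- stain_bottle: small bottle standing on the riser, 34 mm diameter, 75 mm high, origin at the centre of its underside; leave alone
- staining_jar: small open glass jar standing on the riser, 44 mm diameter, 60 mm high, origin at the centre of its underside; leave alone
Things that resemble listed ones, but are neither listed nor needed, are in the scene too. What is shaped like the magnifier but green is not meant.

How it is judged (in metres and radians):
On the way:
1. the collar has gone round both bends and is on the rail's last straight leg (x of collar in the frame of stop above -0.045 m and y of collar in the frame of stop between -0.006 and 0.006 m), for 0.05 s.
At the end, for the whole second after the job is handed in: the collar is released and hangs still and upright (within about 14 degrees) on the rail with its leading face no more than 2.5 mm from the end post's fitting (x of collar in the frame of stop above -0.0095 m and horizontal distance between collar and stop below 0.0105 m and angle between collar's own z axis and vertical below 0.25 rad and linear speed of magnifier below 0.02 m/s); the robot touches nothing.
It fails at once if the magnifier's collar is forced against the rail or its posts with more than 20 N (contact force between magnifier and rail above 20 N).
It fails at once if the robot itself presses on the rail with more than 20 N (contact force between any of the arm, the fingers and rail above 20 N).
It fails at once if something standing on the riser is pushed more than 15 mm or knocked over (distance of any of slide_box, stain_bottle, staining_jar from where it was at the start of the episode above 0.015 m or angle between any of slide_box, stain_bottle, staining_jar's own z axis and vertical above 0.5 rad).
It also fails if it takes over 72 s, if anything falls off the work surface, if the arm or the gripper's body presses on something with over 40 N, if the wrist force passes 120 N, or if a joint passes its speed limit or range.

### The arm

A 7-joint arm with a two-finger parallel gripper is mounted at the origin on the work surface. World frame = base frame: x ahead of the robot, y to its left, z up, the work surface at z = 0. Lengths are in mm, angles in rad, forces in N, time in s.
With the tool pointing down it reaches from about 400 to 875 mm from the base axis. Payload 4.4 kg.
Tool frame: the origin (TCP) lies on the centre line of the jaws, within the pads' length; the fingertips stand 25 mm ahead of it and the grasp point (between the pads) lies 6 mm ahead of it (ctrl.finger_overhang is the distance from the TCP to the fingertips, in mm); z points along the fingers, y is the line along which they close (so a half turn about z gives the same grasp; the last joint's range is limited). The gripper opens to 85 mm and grips with 20 to 120 N. Pads are 22 mm wide; open, the fingers measure 114 mm over their backs; the gripper's body (76 mm by 85 mm) begins 54 mm behind the grasp point. The pads swing forward as they close: fully open they stand 13 mm farther back than shut.
Start: joints at [1.13, 0.628, 0.038, 1.517, -0.027, 0.996, -0.02], TCP at [237.984, -604.881, 231.413] pointing down, gripper open.
Joint ranges: [-3.06, 3.06], [-0.37, 2.12], [-1.25, 1.32], [0.18, 2.47], [-1.1, 4.24], [0.23, 1.98], [-2.94, 2.94]. Speed limits (rad/s): [2.57, 2.57, 3.14, 3.14, 3.14, 3.14, 3.14].

### API

Orientations are given as [roll, pitch, yaw] about the fixed x, y, z axes, in that order (R = Rz(yaw) Ry(pitch) Rx(roll)).
In Python, from cell import ctrl gives the robot as it stands. The module is installed in compiled form; this text tells all that it offers.
- The arm moves only by the tool play_rows, never from a script. Its argument "targets" is a list of rows, each a list of 5 numbers: the closure, from 0 (fully open) to 1 (shut), then the shift along the tool's x, y, z in cm, then the turn about the tool's z in degrees. In form: [[gripper, dx, dy, dz, spin], ...]. A call has 1 to 10 rows; each row is the pose to reach, as a shift and turn from the pose commanded when the call began, along the tool's axes at that moment; what a row does not reach only later rows make up. A row lasts 1/10 s, in which the tool goes at most 50 mm and 8.59 degrees, less where a joint would pass 70% of its speed; a pose out of reach is approached as far as the arm can. A call with a gripper value outside its range is refused whole. The fingers move at their own pace and stop on an object; the grip force is fixed at half the most. Time passes only in rows, so rows that repeat a pose let the fingers close. It gives the time, the measured TCP pose, the force, the opening and the grip force at its end, in the units of the state.
- ctrl.read_state(): the state, without advancing time (a new reading comes with each control period).
- ctrl.get_image(name): name is "side" or "top"; returns (picture, depth): 400x640x3 uint8, red, green, blue; 400x640 float32, mm along the optical axis (not along the pixel's ray), 0 where there is no reading.
- ctrl.calibration(name): a dict with "vfov" (degrees; the focal length in pixels is half the picture's height over the tangent of half this angle, whatever the lens; pixels are square), "cx", "cy" (the principal point, pixels), "extrinsics" (4x4, takes a point from camera to world coordinates). Camera axes: x right, y down, z forward; pixel columns grow to the right and rows downward; lengths in mm; the calibration is good to about 2 mm. A picture is of the moment at which its call begins. calibration takes no time and is no camera call.
- ctrl.finish_job(): hands the job in; it is judged then, once.
Trained networks look in the newest picture that a camera, given by its name, has taken for a name from the list of things; names that differ only in an ending like _2 or _b are one class to them, and where a whole thing is asked for, a point or a joint stands for the part that bears it (a point fixed in the world has none). Each returns a list of dicts, best first, with "confidence" (0 to 1); they miss things now and then, are a little off and sometimes report something else, mostly with a low value. They report only what shows in the picture. A call takes as long as a camera call. They do not tell look-alikes from the thing itself.
- ctrl.search_frame(camera, name): "bbox" ([left, top, right, bottom] in pixels, round what is visible of it).
- ctrl.trace(camera, name): "pixels" (400x640 bool, what is visible of it) and "bbox" ([left, top, right, bottom] in pixels, round what is visible of it).
The state is a dict: "clock": time; "qpos": joint angles; "qd": joint speeds; "tau": joint torques, N m; "eef_pos": TCP position; "tool_rot": TCP orientation; "force": force on the tool from outside, world axes, zero at the start; "torque": the same for the moment, N m; "width": finger opening in mm; "gripper_force": force on a finger pad.
Only numpy, scipy, OpenCV 4.12 (cv2) and the standard library are available. Lean on these libraries where they do the work, as an engineer would, in place of code of your own. Each camera call takes 0.05 s, during which the arm holds its last target. There are 200 camera calls.

## Working session

There is one attempt and no reset: what is moved stays moved. The work goes in short steps, Python scripts to look and compute and a tool call to move; the robot and the scene stay as the last step left them, time stands still between calls to the robot, and variables do not carry over. Pictures are saved under pics/ and viewed, at most 10 in all, crops included, and the job is handed in when it is done.

Besides the shell and the picture viewer there is one more tool, called in YAML: its name, and indented under it one key for each argument. play_rows: Moves the arm, as the interface text tells. Its arguments: {"type":"object","properties":{"targets":{"type":"array"}},"required":["targets"]}

```bash
mkdir -p pics
cat > h.py <<'E'
import numpy as np, cv2
from cell import ctrl
def cam(n):
    c=ctrl.calibration(n); f=200/np.tan(np.radians(c['vfov'])/2); return f,c['cx'],c['cy'],np.array(c['extrinsics'])
def px2w(n,u,v,d):
    f,cx,cy,E=cam(n); u,v,d=map(np.asarray,(u,v,d))
    P=np.stack([(u-cx)/f*d,(v-cy)/f*d,d,np.ones_like(d*1.)],-1); return (P@E.T)[...,:3]
def px_at_z(n,u,v,z):
    f,cx,cy,E=cam(n); r=E[:3,:3]@np.array([(u-cx)/f,(v-cy)/f,1]); o=E[:3,3]; return o+r*(z-o[2])/r[2]
def w2px(n,P):
    f,cx,cy,E=cam(n); p=np.linalg.inv(E)@np.append(P,1); return f*p[0]/p[2]+cx, f*p[1]/p[2]+cy
def grab(n,save=None):
    im,d=ctrl.get_image(n)
    if save: cv2.imwrite(save,im[:,:,::-1])
    return im,d
E
python3 - <<'E'
from h import *
s=ctrl.read_state(); print(s['eef_pos'],s['tool_rot'],s['width'],s['clock'])
for n in('top','side'):
    im,d=grab(n,f'pics/{n}0.png'); np.save(f'{n}d.npy',d)
    print(n,np.round(cam(n)[3],2).tolist(),cam(n)[0])
    for k in('collar','magnifier','rail','stop','riser'):
        try:
            print(k,[(np.round(x['bbox']),round(x['confidence'],2)) for x in ctrl.search_frame(n,k)])
        except Exception as e: print(k,e)
E
```

```text
[ 237.76346695 -604.29830171  230.51300882] [-3.13974772e+00  2.24550179e-05  3.74776534e-01] 85.75014342054368 0.0
top [[-0.0, -0.98, 0.2, 439.9], [-1.0, 0.0, -0.0, 3.84], [0.0, -0.2, -0.98, 781.25], [0.0, 0.0, 0.0, 1.0]] 362.25098140003183
collar [(array([348., 272., 356., 295.]), 0.63), (array([402., 228., 419., 251.]), 0.59), (array([398., 281., 415., 295.]), 0.5)]
magnifier [(array([401., 227., 419., 249.]), 0.51), (array([392., 283., 415., 291.]), 0.5)]
rail [(array([271., 180., 446., 246.]), 0.88)]
stop [(array([270., 180., 307., 203.]), 0.57)]
riser []
side [[0.78, -0.48, 0.4, 271.54], [-0.63, -0.58, 0.52, -350.23], [-0.01, -0.66, -0.75, 638.96], [0.0, 0.0, 0.0, 1.0]] 469.17303529103077
collar [(array([342., 256., 369., 310.]), 0.92), (array([296., 350., 328., 386.]), 0.89), (array([247., 284., 274., 326.]), 0.64)]
magnifier [(array([297., 349., 329., 383.]), 0.94), (array([251., 286., 278., 328.]), 0.92), (array([342., 259., 369., 305.]), 0.72)]
rail [(array([292., 129., 403., 339.]), 0.72)]
stop [(array([287., 130., 321., 188.]), 0.85)]
riser [(array([224., 123., 498., 376.]), 0.63)]
```

View pics/top0.png

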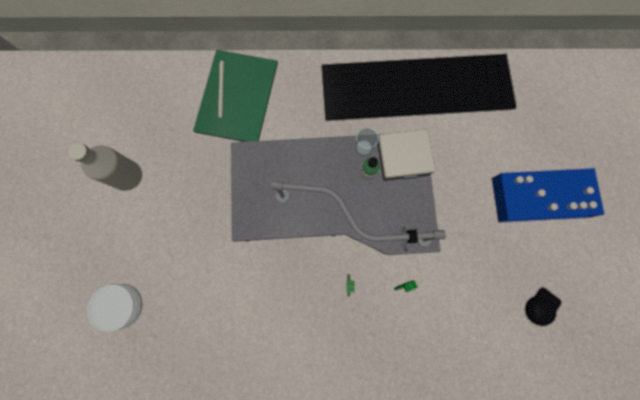

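View pics/side0.png

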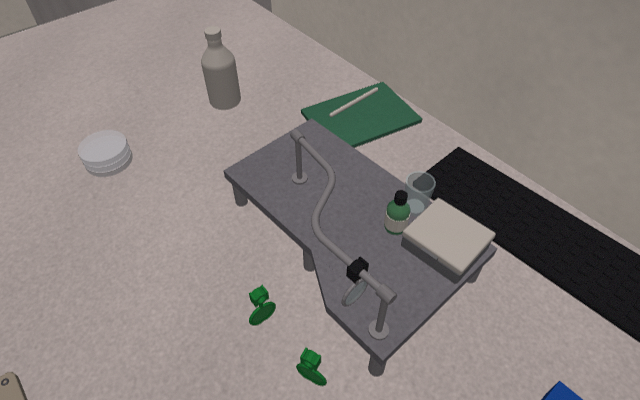

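The magnifier meant is the black collar on the rail, at top (412,236) and side (357,269). The green ones on the bench, at top (350,286) and (407,287), are look-alikes. Next I'll enlarge that area and trace the rail.

Run:
```python
from h import *
im=cv2.imread('pics/top0.png'); a=cv2.resize(im[165:265,255:455],None,fx=4,fy=4,interpolation=cv2.INTER_CUBIC)
im,d=grab('top'); tr=ctrl.trace('top','rail')[0]; m=tr['pixels']
for c in range(262,452,4):
    r=np.where(m[:,c])[0]
    if len(r):
        p=px_at_z('top',c,r.mean(),172); dd=px2w('top',c,r.mean(),d[int(r.mean()),c])
        print(c,r.min(),r.max(),np.round(p[:2],1),np.round(dd,1))
b=cv2.imread('pics/side0.png')[120:350,270:420]; b=cv2.resize(b,None,fx=2,fy=2)
a2=np.zeros((560,800,3),np.uint8); 
cv2.imwrite('pics/crop_top.png',a)
mb=(im.max(2)<40); mb[:, :400]=0; mb[:,425:]=0; mb[:225]=0; mb[250:]=0
r,c=np.where(mb); print('collar px',c.min(),c.max(),r.min(),r.max(),c.mean(),r.mean(), px_at_z('top',c.mean(),r.mean(),178), px2w('top',c,r,d[r,c]).mean(0))
for n in ('stain_bottle','slide_box','staining_jar'):
    t=ctrl.trace('top',n)
    if t: 
        r,c=np.where(t[0]['pixels']&(d>0)); P=px2w('top',c,r,d[r,c]); print(n,P.min(0),P.max(0))
```

```text
274 181 189 [586.6  85.2] [584.7  84.1 179.6]
278 181 200 [576.8  78. ] [580.5  80.  155.7]
282 182 202 [574.1  71.1] [583.5  75.8 129.5]
286 184 200 [574.1  64.2] [593.7  73.1  82.9]
290 184 189 [583.8  57.5] [582.6  57.  177.2]
294 185 188 [583.7  50.6] [582.4  50.1 177.7]
298 186 189 [581.9  43.6] [580.4  43.2 178.4]
302 186 190 [581.   36.7] [579.9  36.5 176.7]
306 186 190 [581.   29.8] [579.6  29.6 178.2]
310 187 190 [580.1  22.9] [578.9  22.8 177.1]
314 187 190 [580.1  16. ] [578.3  15.9 179.5]
318 188 190 [579.1   9.1] [577.9   9.1 177.3]
322 188 191 [578.2   2.2] [577.1   2.2 176.8]
326 189 192 [576.4  -4.7] [575.   -4.6 178.5]
330 190 194 [573.8 -11.5] [572.5 -11.4 177.7]
334 192 197 [569.3 -18.4] [568.6 -18.2 175.4]
338 195 202 [562.3 -25.1] [561.3 -24.9 177. ]
342 199 208 [553.5 -31.9] [552.5 -31.6 177.3]
346 207 216 [539.6 -38.5] [538.6 -38.  178.1]
350 214 223 [527.6 -45. ] [526.9 -44.7 176.5]
354 220 230 [516.5 -51.6] [515.6 -50.9 179. ]
358 226 234 [508.  -58.1] [507.2 -57.5 178.6]
362 230 237 [502.1 -64.7] [501.5 -64.1 177.6]
366 233 238 [498.7 -71.3] [498.1 -70.6 177
[... 602 characters left out ...]
4 245 [ 491.5 -171.8] [ 496.6 -189.1  111.9]
430 233 241 [ 495.7 -178.8] [ 495.3 -177.5  176.5]
434 231 238 [ 499.8 -185.8] [ 499.1 -183.6  179. ]
438 231 238 [ 499.8 -192.5] [ 498.9 -189.5  181.6]
442 231 238 [ 499.8 -199.3] [ 498.9 -196.3  181. ]
collar px 407 416 230 242 412.20212765957444 235.90425531914894 [ 497.06727659 -147.47976544  178.        ] [ 496.29670827 -145.30157889  186.45550206]
stain_bottle [ 616.54906994 -113.06056809   79.15626544] [665.96262727 -72.93767515 157.85851497]
slide_box [ 613.0475633  -247.26461262   -1.76845949] [ 753.39374273 -102.72154811  141.73103527]
staining_jar [ 6.63117758e+02 -1.24765823e+02 -6.50847451e-01] [751.86644323 -61.78359955 142.77671065]
```

View pics/crop_top.png

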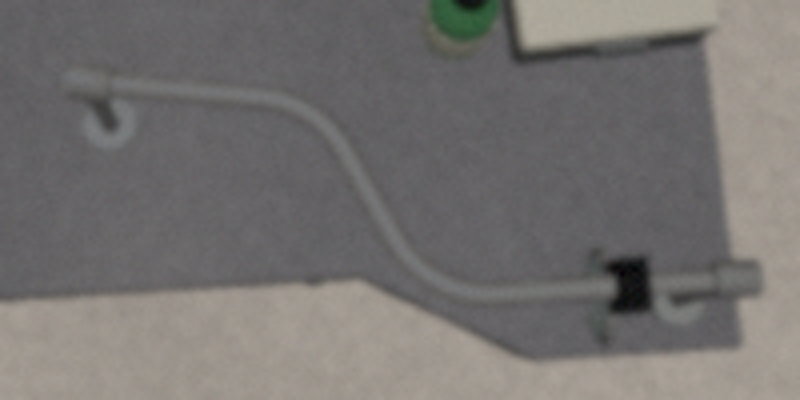

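The crop confirms it: a black collar with a steel lens on the rail at top px (412,236). The start fitting is near (437,234), the end fitting spans about columns 271–282 at row 186, and the riser's things are well clear. Now I'll fit the rail.

```bash
cat >> h.py <<'E'
def curve(p,n=1.0):
    # p: x0,y0,heading,L1,b1,L2,b2 (start of param at y0), L3 fixed 90; returns pts,headings
    x,y,h,L1,b1,L2,b2=p; R=45; pts=[];hs=[]; c=np.array([x,y],float)
    for kind,v in(('s',L1),('b',-b1),('s',L2),('b',b2),('s',100)):
        L=v if kind=='s' else abs(v)*R; k=max(2,int(round(L/n)))
        for i in range(k):
            pts.append(c.copy());hs.append(h)
            if kind=='b': h+=v/k/2
            c=c+L/k*np.array([np.cos(h),np.sin(h)])
            if kind=='b': h+=v/k/2
    return np.array(pts),np.array(hs)
E
python3 - <<'E'
from h import *
from scipy.optimize import least_squares
from scipy.spatial import cKDTree
def edges(n,lo,hi):
    im,d=grab(n); m=ctrl.trace(n,'rail')[0]['pixels']; return im,d,m
im,d,m=edges('top',0,0)
Q=[]
for c in list(range(290,404)):
    r=np.where(m[:,c])[0]
    if len(r) and c not in range(334,364): Q.append(px_at_z('top',c,r.mean(),172)[:2])
for rr in range(196,232):
    c=np.where(m[rr,325:372])[0]+325
    if len(c): Q.append(px_at_z('top',c.mean(),rr,172)[:2])
for c in (418,419,420):
    r=np.where(m[:,c])[0]; Q.append(px_at_z('top',c,r.mean(),172)[:2])
Q=np.array(Q)
f=lambda p:cKDTree(curve(p,.5)[0]).query(Q)[0]
best=None
p0=[495.5,-175,1.58,80,1.05,30,1.0]
def g(p):
    P,H=curve(p,.5); dd,i=cKDTree(P).query(Q); v=Q-P[i]; return -np.sin(H[i])*v[:,0]+np.cos(H[i])*v[:,1]
gg=lambda q:g([q[0],-175,*q[1:]])
s=least_squares(gg,[p0[0],*p0[2:]],loss='soft_l1',diff_step=1e-3,x_scale=[1,.02,5,.05,5,.05])
p=[s.x[0],-175,*s.x[1:]]; print(np.round(p,3),np.std(gg(s.x)),np.abs(gg(s.x)).max()); np.save('p.npy',p)
P,H=curve(p,5)
for a,h in zip(P,H): print(np.round(a,1),round(np.degrees(h),1),end='; ')
# side check
im,d,m=edges('side',0,0); print()
r,c=np.where(m); f_,cx,cy,E=cam('side')
T=np.stack([c,r],1); t=cKDTree(T)
for a,h in zip(*curve(p,15)):
    u,v=w2px('side',[*a,172]); n=np.array([-np.sin(h),np.cos(h)])
    u2,v2=w2px('side',[*(a+n),172]); nv=np.array([u2-u,v2-v])
    # scan along normal for mask
    ks=[k for k in np.arange(-14,14,.25) if 0<=int(round(v+k*nv[1]))<400 and m[int(round(v+k*nv[1])),int(round(u+k*nv[0]))]]
    print(np.round(a),(round(u),round(v)),'norm off mm',round(np.mean(ks),1) if ks else None,len(ks)/4)
# side collar
mb=(im.max(2)<45); w=np.zeros_like(mb); w[250:290,335:380]=1; r,c=np.where(mb&w)
print('collar side',c.min(),c.max(),r.min(),r.max(),c.mean(),r.mean(),px_at_z('side',c.mean(),r.mean(),172))
E
```

```text
[ 496.149 -175.       1.592   84.298    1.092   43.093    0.974] 0.6642276234816998 3.481981305929551
[ 496.1 -175. ] 91.2; [ 496. -170.] 91.2; [ 495.9 -165.1] 91.2; [ 495.8 -160.1] 91.2; [ 495.7 -155.2] 91.2; [ 495.6 -150.2] 91.2; [ 495.5 -145.3] 91.2; [ 495.4 -140.3] 91.2; [ 495.3 -135.3] 91.2; [ 495.2 -130.4] 91.2; [ 495.1 -125.4] 91.2; [ 495.  -120.5] 91.2; [ 494.9 -115.5] 91.2; [ 494.8 -110.6] 91.2; [ 494.7 -105.6] 91.2; [ 494.6 -100.6] 91.2; [494.5 -95.7] 91.2; [494.4 -90.7] 91.2; [494.6 -85.8] 84.9; [495.3 -80.9] 78.7; [496.5 -76.2] 72.4; [498.2 -71.6] 66.2; [500.5 -67.2] 59.9; [503.1 -63.1] 53.6; [506.3 -59.3] 47.4; [509.8 -55.9] 41.1; [513.7 -52.8] 34.9; [517.8 -50.3] 28.6; [522. -48.] 28.6; [526.3 -45.7] 28.6; [530.5 -43.4] 28.6; [534.7 -41.1] 28.6; [538.9 -38.8] 28.6; [543.1 -36.5] 28.6; [547.3 -34.2] 28.6; [551.5 -31.9] 28.6; [555.7 -29.6] 28.6; [559.8 -27.1] 34.8; [563.7 -24.1] 41.0; [567.2 -20.7] 47.2; [570.3 -16.9] 53.4; [572.9 -12.9] 59.6; [575.2  -8.5] 65.8; [576.9  -4. ] 72.0; [578.2   0.7] 78.2; [578.9   5.5] 84.4; [579.4  10.5] 84.4; [579.9  15.5] 84.4; [580.4  20
[... 727 characters left out ...]
f mm 1.8 7.75
[518. -50.] (318, 209) norm off mm 0.5 9.75
[531. -43.] (322, 201) norm off mm 0.8 9.75
[543. -36.] (326, 193) norm off mm 0.6 10.0
[556. -29.] (330, 186) norm off mm 1.1 11.5
[567. -20.] (332, 178) norm off mm 1.4 11.0
[575.  -8.] (331, 171) norm off mm 3.0 10.25
[579.   6.] (327, 164) norm off mm 3.4 10.5
[581.  20.] (321, 158) norm off mm 2.8 10.25
[582.  34.] (315, 152) norm off mm 2.5 12.25
[583.  49.] (310, 147) norm off mm 3.5 12.25
[585.  63.] (305, 141) norm off mm 5.4 17.0
[586.  77.] (300, 136) norm off mm 3.9 20.0
[587.  91.] (294, 131) norm off mm 1.8 14.25
collar side 347 368 257 282 356.20578778135047 268.90353697749197 [ 494.12746985 -148.28667294  172.        ]
```

play_rows:
  targets:
    - [0, 4, -3.2, 0, -7]
    - [0, 8, -6.5, 0, -14]
    - [0, 12, -9.8, 0, -21]
    - [0, 16, -13, 0, -28]
    - [0, 20, -16.3, 0, -35]
    - [0, 24, -19.6, 0, -42]
    - [0, 28, -22.8, 0, -49]
    - [0, 32, -26.1, 0, -56]
    - [0, 36, -29.3, 0, -63]
    - [0, 40.7, -33.2, 0, -70.5]

```text
clock: 2.05
eef_pos: [483.8, -167.4, 231.8]
tool_rot: [3.141, 0.001, 1.61]
force: [0.7, -1.2, 0.0]
width: 85.6
gripper_force: 0.0
```

play_rows:
  targets:
    - [0, 0, 0, 0, 0]
    - [0, 0, 0, 0, 0]

```text
clock: 2.25
eef_pos: [483.4, -168.0, 231.5]
tool_rot: [3.142, -0.0, 1.608]
force: [0.8, -1.0, -0.1]
width: 85.5
gripper_force: 0.0
```

Run:
```python
from h import *
s=ctrl.read_state(); print(s['eef_pos'],np.degrees(s['tool_rot']),s['width'],s['clock'],s['force'],s['qpos'])
```

```text
[ 483.39531655 -167.9828018   231.47089538] [ 1.79995194e+02 -1.56738574e-04  9.21080488e+01] 85.4737814153212 2.25 [ 0.75999607 -1.04126992 -0.07034017] [ 0.51556401  0.44713622 -0.3351694   1.89173492  0.19321619  0.83391502
  0.11732691]
```

play_rows:
  targets:
    - [0, 1, 0.6, 0.5, 0]
    - [0, 2.05, 1.24, 1, 0]
    - [0.3, 2.05, 1.24, 2, 0]
    - [0.5, 2.05, 1.24, 3, 0]
    - [0.5, 2.05, 1.24, 4, 0]
    - [0.5, 2.05, 1.24, 5, 0]
    - [0.5, 2.05, 1.24, 5.35, 0]
    - [0.6, 2.05, 1.24, 5.35, 0]
    - [0.64, 2.05, 1.24, 5.35, 0]
    - [0.64, 2.05, 1.24, 5.35, 0]

```text
clock: 3.25
eef_pos: [495.0, -148.2, 178.3]
tool_rot: [3.141, 0.0, 1.605]
force: [-0.3, 0.3, 0.2]
width: 31.0
gripper_force: 0.0
```

Run:
```python
from h import *
im,d=grab('side'); a=cv2.resize(im[180:340,270:470],None,fx=4,fy=3.75,interpolation=cv2.INTER_CUBIC); cv2.imwrite('pics/side1.png',a[:,:,::-1])
s=ctrl.read_state(); print(s['eef_pos'],s['width'],s['force'])
```

```text
[ 494.97575886 -148.19864987  178.36507535] 30.79095719827173 [ 0.16823352 -0.44719676 -0.59631027]
```

View pics/side1.png

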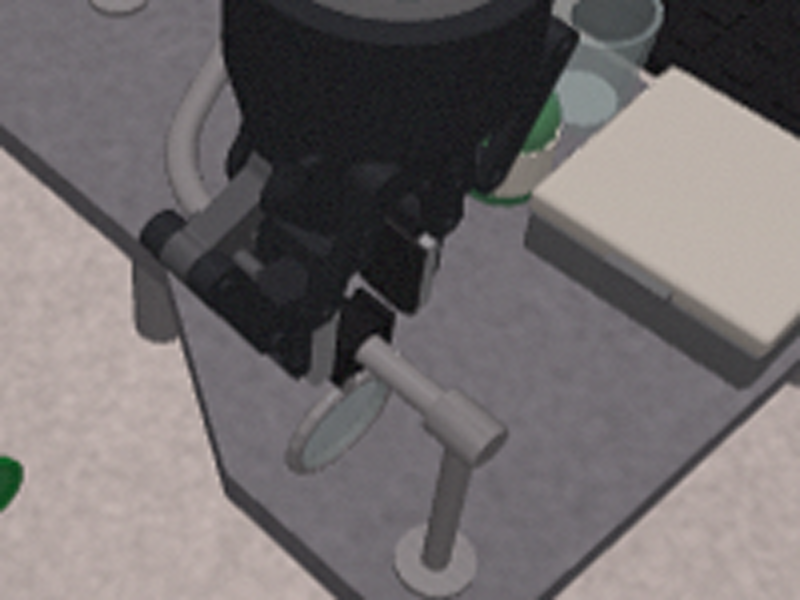

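The jaws straddle the black collar. The near (-x) pad almost touches it and the far pad stands several mm off, so I shift about 2 mm to -x and close slowly.

play_rows:
  targets:
    - [0.64, 0, -0.1, 0, 0]
    - [0.64, 0, -0.2, 0, 0]
    - [0.67, 0, -0.2, 0, 0]
    - [0.69, 0, -0.2, 0, 0]
    - [0.69, 0, -0.2, 0, 0]
    - [0.69, 0, -0.2, 0, 0]

```text
clock: 3.9
eef_pos: [494.1, -148.2, 178.5]
tool_rot: [3.138, 0.0, 1.605]
force: [4.8, 0.2, 2.3]
width: 26.4
gripper_force: 2.1
```

play_rows:
  targets:
    - [0.71, 0, 0, 0, 0]
    - [0.71, 0, 0, 0, 0]
    - [0.71, 0, 0, 0, 0]

```text
clock: 4.2
eef_pos: [494.8, -148.1, 178.6]
tool_rot: [3.137, 0.0, 1.606]
force: [5.8, 0.8, 3.2]
width: 24.6
gripper_force: 2.7
```

play_rows:
  targets:
    - [0.725, 0, 0, 0, 0]
    - [0.725, 0, 0, 0, 0]
    - [0.725, 0, 0, 0, 0]

```text
clock: 4.5
eef_pos: [495.3, -148.1, 178.8]
tool_rot: [3.136, 0.0, 1.606]
force: [6.3, 0.0, 3.8]
width: 23.5
gripper_force: 3.1
```

The force says the collar pushes the far pad, so the rail lies farther to +x than I set. I'll move back.

play_rows:
  targets:
    - [0.71, 0, 0.15, 0, 0]
    - [0.71, 0, 0.3, 0, 0]
    - [0.71, 0, 0.3, 0, 0]
    - [0.71, 0, 0.3, 0, 0]

```text
clock: 4.9
eef_pos: [495.0, -148.1, 177.6]
tool_rot: [-3.14, -0.0, 1.605]
force: [2.5, 0.2, 1.1]
width: 24.7
gripper_force: 1.0
```

play_rows:
  targets:
    - [0.725, 0, 0.1, 0, 0]
    - [0.725, 0, 0.1, 0, 0]
    - [0.725, 0, 0.1, 0, 0]

```text
clock: 5.2
eef_pos: [495.7, -148.0, 177.5]
tool_rot: [-3.14, -0.0, 1.605]
force: [-0.1, 0.1, -0.1]
width: 23.8
gripper_force: 0.2
```

play_rows:
  targets:
    - [0.74, 0, 0, 0, 0]
    - [0.74, 0, 0, 0, 0]
    - [0.76, 0, 0, 0, 0]
    - [0.76, 0, 0, 0, 0]

```text
clock: 5.6
eef_pos: [496.3, -148.0, 177.9]
tool_rot: [-3.141, -0.0, 1.605]
force: [0.0, 0.6, 1.5]
width: 20.9
gripper_force: 17.6
```

Run:
```python
from h import *
s=ctrl.read_state(); print(s['eef_pos'],s['tool_rot'],s['width'],s['force'],s['torque'],s['gripper_force'])
```

```text
[ 496.31878001 -148.03106311  177.86892178] [-3.14098016e+00 -6.95667004e-05  1.60513329e+00] 20.86220964436693 [0.001946   0.56186686 1.48364951] [ 0.05512608 -0.00056916  0.03420413] 17.56494308123365
```

play_rows:
  targets:
    - [0.76, 0, 0, -0.15, 0]
    - [0.76, 0.2, 0, -0.15, 0]
    - [0.76, 0.5, 0, -0.15, 0]
    - [0.76, 0.8, 0, -0.15, 0]
    - [0.76, 1.1, 0, -0.15, 0]
    - [0.76, 1.4, 0, -0.15, 0]
    - [0.76, 1.7, 0, -0.15, 0]
    - [0.76, 2.0, 0, -0.15, 0]
    - [0.76, 2.3, 0, -0.15, 0]
    - [0.76, 2.5, 0, -0.15, 0]

```text
clock: 6.6
eef_pos: [495.8, -122.7, 179.4]
tool_rot: [3.142, -0.0, 1.606]
force: [0.4, -0.7, -0.7]
width: 21.0
gripper_force: 17.5
```

play_rows:
  targets:
    - [0.76, 0.3, 0, 0, 0]
    - [0.76, 0.6, 0, 0, 0]
    - [0.76, 0.9, 0, 0, 0]
    - [0.76, 1.2, 0, 0, 0]
    - [0.76, 1.5, 0, 0, 0]
    - [0.76, 1.8, 0, 0, 0]
    - [0.76, 2.1, 0, 0, 0]
    - [0.76, 2.4, 0, 0, 0]
    - [0.76, 2.4, 0, 0, 0]

```text
clock: 7.5
eef_pos: [495.0, -98.5, 179.5]
tool_rot: [3.141, -0.0, 1.606]
force: [1.1, 0.4, 0.0]
width: 20.9
gripper_force: 17.5
```

```bash
cat > plan.py <<'E'
import sys
from h import *
ox,oy,step,n=map(float,sys.argv[1:5])
s=ctrl.read_state(); P,H=curve(np.load('p.npy'),.25); P=P+[ox,oy]
c=np.array(s['eef_pos'][:2]); yaw=s['tool_rot'][2]
i0=np.argmin(np.hypot(*(P-c).T)); i=i0; v=c-P[i]
print('pose',np.round(s['eef_pos'],1),round(np.degrees(yaw),1),'force',np.round(s['force'],1),'lat off',round(float(-np.sin(H[i])*v[0]+np.cos(H[i])*v[1]),2))
S=np.r_[0,np.cumsum(np.hypot(*np.diff(P,axis=0).T))]
rows=[]
for k in range(1,int(n)+1):
    j=min(np.searchsorted(S,S[i0]+k*step),len(S)-1); D=P[j]-c; h=np.array([np.cos(yaw),np.sin(yaw)])
    rows.append([.76,round(float(D@h)/10,2),round(float(D@[np.sin(yaw),-np.cos(yaw)])/10,2),0,round(float(np.degrees(yaw-H[j])),1)])
print(rows,'end',np.round(P[j],1))
E
python3 plan.py 0.9 0 3 10
```

```text
pose [495.  -98.5 179.5] 92.0 force [1.1 0.4 0. ] lat off 0.48
[[0.76, 0.3, 0.05, 0, 0.8], [0.76, 0.6, 0.06, 0, 0.8], [0.76, 0.9, 0.06, 0, 2.4], [0.76, 1.22, 0.09, 0, 6.5], [0.76, 1.52, 0.13, 0, 10.4], [0.76, 1.81, 0.2, 0, 14.2], [0.76, 2.1, 0.28, 0, 18.0], [0.76, 2.38, 0.38, 0, 21.8], [0.76, 2.65, 0.5, 0, 25.6], [0.76, 2.92, 0.64, 0, 29.4]] end [500.3 -69.1]
```

Go partway, then read the force.

play_rows:
  targets:
    - [0.76, 0.3, 0.05, 0, 0.8]
    - [0.76, 0.6, 0.06, 0, 0.8]
    - [0.76, 0.9, 0.06, 0, 2.4]
    - [0.76, 1.22, 0.09, 0, 6.5]
    - [0.76, 1.52, 0.13, 0, 10.4]
    - [0.76, 1.52, 0.13, 0, 10.4]

```text
clock: 8.1
eef_pos: [495.6, -83.1, 179.4]
tool_rot: [-3.141, -0.0, 1.423]
force: [-0.9, 0.5, 0.2]
width: 20.6
gripper_force: 17.4
```

```bash
python3 plan.py 0.9 0 3 6
```

```text
pose [495.6 -83.1 179.4] 81.6 force [-0.9  0.5  0.2] lat off 0.22
[[0.76, 0.33, 0.03, 0, 4.3], [0.76, 0.63, 0.07, 0, 8.2], [0.76, 0.93, 0.12, 0, 12.0], [0.76, 1.22, 0.19, 0, 15.8], [0.76, 1.5, 0.28, 0, 19.6], [0.76, 1.78, 0.39, 0, 23.4]] end [502.1 -66. ]
```

play_rows:
  targets:
    - [0.76, 0.33, 0.02, 0, 4.3]
    - [0.76, 0.63, 0.06, 0, 8.2]
    - [0.76, 0.93, 0.11, 0, 12.0]
    - [0.76, 1.22, 0.18, 0, 15.8]
    - [0.76, 1.5, 0.27, 0, 19.6]
    - [0.76, 1.5, 0.27, 0, 19.6]

```text
clock: 8.7
eef_pos: [500.3, -68.8, 179.3]
tool_rot: [-3.141, 0.0, 1.083]
force: [-1.1, 0.0, -0.1]
width: 21.1
gripper_force: 17.4
```

```bash
python3 plan.py 0.9 0 3 7
```

```text
pose [500.3 -68.8 179.3] 62.0 force [-1.1  0.  -0.1] lat off 0.17
[[0.76, 0.33, 0.03, 0, 3.9], [0.76, 0.63, 0.06, 0, 7.7], [0.76, 0.92, 0.11, 0, 11.5], [0.76, 1.21, 0.18, 0, 15.3], [0.76, 1.5, 0.27, 0, 19.1], [0.76, 1.78, 0.37, 0, 22.9], [0.76, 2.05, 0.5, 0, 26.8]] end [514.3 -53.1]
```

play_rows:
  targets:
    - [0.76, 0.33, 0.02, 0, 3.9]
    - [0.76, 0.63, 0.05, 0, 7.7]
    - [0.76, 0.92, 0.1, 0, 11.5]
    - [0.76, 1.21, 0.17, 0, 15.3]
    - [0.76, 1.5, 0.26, 0, 19.1]
    - [0.76, 1.5, 0.26, 0, 19.1]

```text
clock: 9.3
eef_pos: [509.6, -56.8, 179.2]
tool_rot: [-3.141, 0.0, 0.751]
force: [-0.9, 1.8, -1.3]
width: 20.8
gripper_force: 17.4
```

```bash
python3 plan.py 0.9 0 3 7
```

```text
pose [509.6 -56.8 179.2] 43.0 force [-0.9  1.8 -1.3] lat off 0.01
[[0.76, 0.33, 0.01, 0, 4.2], [0.76, 0.62, 0.04, 0, 8.0], [0.76, 0.92, 0.1, 0, 11.8], [0.76, 1.21, 0.17, 0, 14.4], [0.76, 1.5, 0.24, 0, 14.4], [0.76, 1.79, 0.32, 0, 14.4], [0.76, 2.08, 0.39, 0, 14.4]] end [527.5 -45.5]
```

play_rows:
  targets:
    - [0.76, 0.33, -0.06, 0, 4.2]
    - [0.76, 0.62, -0.04, 0, 8.0]
    - [0.76, 0.92, 0.02, 0, 11.8]
    - [0.76, 1.21, 0.09, 0, 14.4]
    - [0.76, 1.5, 0.16, 0, 14.4]
    - [0.76, 1.5, 0.16, 0, 14.4]

```text
clock: 9.9
eef_pos: [522.5, -48.1, 179.4]
tool_rot: [3.141, -0.001, 0.5]
force: [-0.1, 1.0, -1.3]
width: 21.0
gripper_force: 17.4
```

```bash
python3 plan.py 0.4 0.6 3 10
```

```text
pose [522.5 -48.1 179.4] 28.6 force [-0.1  1.  -1.3] lat off -0.63
[[0.76, 0.3, -0.06, 0, 0.0], [0.76, 0.61, -0.06, 0, 0.0], [0.76, 0.91, -0.06, 0, 0.0], [0.76, 1.21, -0.06, 0, 0.0], [0.76, 1.51, -0.06, 0, 0.0], [0.76, 1.81, -0.06, 0, 0.0], [0.76, 2.11, -0.06, 0, 0.0], [0.76, 2.41, -0.06, 0, 0.0], [0.76, 2.71, -0.06, 0, 0.0], [0.76, 3.01, -0.06, 0, 0.0]] end [548.6 -33.1]
```

play_rows:
  targets:
    - [0.76, 0.3, -0.06, 0, 0]
    - [0.76, 0.6, -0.06, 0, 0]
    - [0.76, 0.9, -0.06, 0, 0]
    - [0.76, 1.2, -0.06, 0, 0]
    - [0.76, 1.5, -0.06, 0, 0]
    - [0.76, 1.8, -0.06, 0, 0]
    - [0.76, 1.8, -0.06, 0, 0]

```text
clock: 10.6
eef_pos: [538.1, -38.9, 179.4]
tool_rot: [3.141, -0.0, 0.497]
force: [0.0, -0.1, -0.2]
width: 20.7
gripper_force: 17.5
```

```bash
python3 plan.py 0.4 0.6 3 10
```

```text
pose [538.1 -38.9 179.4] 28.5 force [ 0.  -0.1 -0.2] lat off -0.02
[[0.76, 0.3, -0.0, 0, -0.1], [0.76, 0.6, -0.0, 0, -0.1], [0.76, 0.9, -0.0, 0, -0.1], [0.76, 1.2, -0.0, 0, -0.1], [0.76, 1.5, -0.0, 0, -0.1], [0.76, 1.8, -0.01, 0, -0.1], [0.76, 2.1, -0.01, 0, -0.8], [0.76, 2.4, -0.02, 0, -4.6], [0.76, 2.7, -0.05, 0, -8.4], [0.76, 3.0, -0.11, 0, -12.2]] end [563.9 -23.6]
```

play_rows:
  targets:
    - [0.76, 0.3, 0, 0, 0]
    - [0.76, 0.6, 0, 0, 0]
    - [0.76, 0.9, 0, 0, 0]
    - [0.76, 1.2, 0, 0, 0]
    - [0.76, 1.5, 0, 0, 0]
    - [0.76, 1.5, 0, 0, 0]

```text
clock: 11.2
eef_pos: [551.2, -31.7, 179.4]
tool_rot: [3.142, -0.001, 0.497]
force: [-0.5, -0.2, -1.5]
width: 20.8
gripper_force: 17.5
```

```bash
python3 plan.py 0.4 0.6 3 8
```

```text
pose [551.2 -31.7 179.4] 28.5 force [-0.5 -0.2 -1.5] lat off -0.05
[[0.76, 0.3, -0.01, 0, -0.1], [0.76, 0.6, -0.01, 0, -0.8], [0.76, 0.9, -0.02, 0, -4.6], [0.76, 1.2, -0.05, 0, -8.4], [0.76, 1.5, -0.11, 0, -12.2], [0.76, 1.79, -0.18, 0, -16.1], [0.76, 2.07, -0.27, 0, -19.9], [0.76, 2.35, -0.39, 0, -23.7]] end [570.1 -17.1]
```

play_rows:
  targets:
    - [0.76, 0.3, -0.01, 0, -0.1]
    - [0.76, 0.6, -0.01, 0, -0.8]
    - [0.76, 0.9, -0.02, 0, -4.6]
    - [0.76, 1.2, -0.05, 0, -8.4]
    - [0.76, 1.5, -0.11, 0, -12.2]
    - [0.76, 1.5, -0.11, 0, -12.2]

```text
clock: 11.8
eef_pos: [563.7, -23.5, 179.3]
tool_rot: [-3.141, -0.0, 0.711]
force: [-0.4, -0.7, -0.6]
width: 20.8
gripper_force: 17.5
```

```bash
python3 plan.py 0.4 0.6 3 7
```

```text
pose [563.7 -23.5 179.3] 40.7 force [-0.4 -0.7 -0.6] lat off 0.17
[[0.76, 0.3, 0.01, 0, -3.8], [0.76, 0.6, -0.02, 0, -7.7], [0.76, 0.9, -0.07, 0, -11.5], [0.76, 1.19, -0.14, 0, -15.3], [0.76, 1.48, -0.23, 0, -19.1], [0.76, 1.76, -0.34, 0, -23.0], [0.76, 2.03, -0.47, 0, -26.8]] end [576.1  -6.7]
```

play_rows:
  targets:
    - [0.76, 0.3, 0.01, 0, -3.8]
    - [0.76, 0.6, -0.02, 0, -7.7]
    - [0.76, 0.9, -0.07, 0, -11.5]
    - [0.76, 1.19, -0.14, 0, -15.3]
    - [0.76, 1.48, -0.23, 0, -19.1]
    - [0.76, 1.48, -0.23, 0, -19.1]

```text
clock: 12.4
eef_pos: [573.1, -12.3, 179.3]
tool_rot: [-3.141, -0.0, 1.043]
force: [0.9, 1.9, -1.0]
width: 20.4
gripper_force: 17.4
```

```bash
python3 plan.py 0.4 0.6 3 7
```

```text
pose [573.1 -12.3 179.3] 59.7 force [ 0.9  1.9 -1. ] lat off 0.24
[[0.76, 0.31, 0.01, 0, -3.6], [0.76, 0.61, -0.01, 0, -7.5], [0.76, 0.9, -0.06, 0, -11.3], [0.76, 1.2, -0.13, 0, -15.1], [0.76, 1.48, -0.22, 0, -18.9], [0.76, 1.76, -0.33, 0, -22.8], [0.76, 2.04, -0.45, 0, -24.7]] end [579.4   7.6]
```

play_rows:
  targets:
    - [0.76, 0.31, 0.01, 0, -3.6]
    - [0.76, 0.61, -0.01, 0, -7.5]
    - [0.76, 0.9, -0.06, 0, -11.3]
    - [0.76, 1.2, -0.13, 0, -15.1]
    - [0.76, 1.48, -0.22, 0, -18.9]
    - [0.76, 1.48, -0.22, 0, -18.9]

```text
clock: 13.0
eef_pos: [578.4, 1.4, 179.2]
tool_rot: [-3.141, -0.0, 1.371]
force: [-1.0, -0.2, -1.6]
width: 21.0
gripper_force: 17.4
```

```bash
python3 plan.py 0.4 0.6 3 10
```

```text
pose [578.4   1.4 179.2] 78.6 force [-1.  -0.2 -1.6] lat off 0.23
[[0.76, 0.3, 0.01, 0, -3.6], [0.76, 0.6, -0.01, 0, -5.8], [0.76, 0.9, -0.04, 0, -5.8], [0.76, 1.19, -0.07, 0, -5.8], [0.76, 1.49, -0.11, 0, -5.8], [0.76, 1.79, -0.14, 0, -5.8], [0.76, 2.09, -0.17, 0, -5.8], [0.76, 2.39, -0.2, 0, -5.8], [0.76, 2.69, -0.23, 0, -5.8], [0.76, 2.99, -0.26, 0, -5.8]] end [581.7  31.2]
```

play_rows:
  targets:
    - [0.76, 0.3, -0.02, 0, -3.6]
    - [0.76, 0.6, -0.05, 0, -5.8]
    - [0.76, 0.9, -0.08, 0, -5.8]
    - [0.76, 1.2, -0.11, 0, -5.8]
    - [0.76, 1.5, -0.14, 0, -5.8]
    - [0.76, 1.8, -0.17, 0, -5.8]
    - [0.76, 1.8, -0.17, 0, -5.8]

```text
clock: 13.7
eef_pos: [580.5, 20.1, 179.4]
tool_rot: [-3.141, -0.0, 1.475]
force: [-0.8, 0.6, -3.1]
width: 20.6
gripper_force: 17.3
```

```bash
python3 plan.py 0.2 0.6 3 10
```

```text
pose [580.5  20.1 179.4] 84.5 force [-0.8  0.6 -3.1] lat off -0.04
[[0.76, 0.3, -0.0, 0, 0.1], [0.76, 0.6, -0.0, 0, 0.1], [0.76, 0.9, -0.0, 0, 0.1], [0.76, 1.2, -0.0, 0, 0.1], [0.76, 1.5, -0.0, 0, 0.1], [0.76, 1.8, -0.0, 0, 0.1], [0.76, 2.1, -0.0, 0, 0.1], [0.76, 2.4, -0.0, 0, 0.1], [0.76, 2.7, -0.0, 0, 0.1], [0.76, 3.0, -0.0, 0, 0.1]] end [583.4  49.9]
```

play_rows:
  targets:
    - [0.76, 0.3, -0.02, 0.1, 0]
    - [0.76, 0.6, -0.03, 0.1, 0]
    - [0.76, 0.9, -0.03, 0.1, 0]
    - [0.76, 1.2, -0.03, 0.1, 0]
    - [0.76, 1.5, -0.03, 0.1, 0]
    - [0.76, 1.8, -0.03, 0.1, 0]
    - [0.76, 2.1, -0.03, 0.1, 0]
    - [0.76, 2.4, -0.03, 0.1, 0]
    - [0.76, 2.4, -0.03, 0.1, 0]

```text
clock: 14.6
eef_pos: [582.6, 43.9, 178.4]
tool_rot: [3.142, -0.0, 1.475]
force: [-0.9, -0.4, -0.9]
width: 21.0
gripper_force: 17.5
```

```bash
python3 plan.py 0.2 0.6 3 3
python3 - <<'E'
from h import *
im,d=grab('side'); a=cv2.resize(im[80:240,230:430],None,fx=4,fy=3.75,interpolation=cv2.INTER_CUBIC); cv2.imwrite('pics/side2.png',a[:,:,::-1])
E
```

```text
pose [582.6  43.9 178.4] 84.5 force [-0.9 -0.4 -0.9] lat off 0.19
[[0.76, 0.3, 0.02, 0, 0.1], [0.76, 0.6, 0.02, 0, 0.1], [0.76, 0.9, 0.02, 0, 0.1]] end [583.7  52.9]
```

View pics/side2.png

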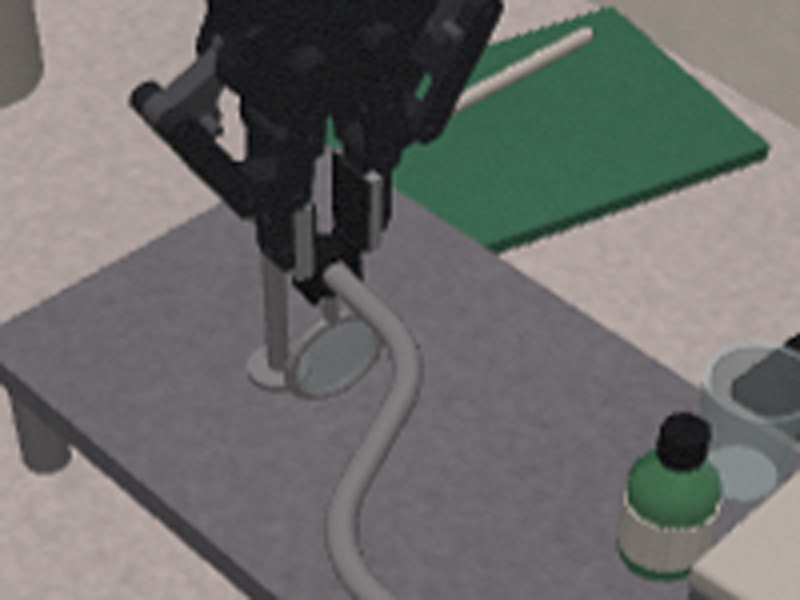

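The collar is still held upright on the last leg, at crop (330,275), with the post just beyond it. I'll advance slowly and watch the force along the rail.

play_rows:
  targets:
    - [0.76, 0.2, -0.02, 0, 0]
    - [0.76, 0.4, -0.02, 0, 0]
    - [0.76, 0.6, -0.02, 0, 0]
    - [0.76, 0.8, -0.02, 0, 0]
    - [0.76, 1.0, -0.02, 0, 0]
    - [0.76, 1.0, -0.02, 0, 0]

```text
clock: 15.25
eef_pos: [583.4, 53.7, 178.5]
tool_rot: [3.141, -0.0, 1.475]
force: [-0.4, 1.4, 0.3]
width: 20.9
gripper_force: 17.5
```

play_rows:
  targets:
    - [0.76, 0.1, 0, 0, 0]
    - [0.76, 0.2, 0, 0, 0]
    - [0.76, 0.3, 0, 0, 0]
    - [0.76, 0.4, 0, 0, 0]
    - [0.76, 0.4, 0, 0, 0]

```text
clock: 15.75
eef_pos: [583.7, 57.4, 178.4]
tool_rot: [3.142, -0.0, 1.475]
force: [0.0, -0.3, -1.3]
width: 20.6
gripper_force: 17.5
```

play_rows:
  targets:
    - [0.76, 0.1, 0, 0, 0]
    - [0.76, 0.2, 0, 0, 0]
    - [0.76, 0.3, 0, 0, 0]
    - [0.76, 0.3, 0, 0, 0]

```text
clock: 16.15
eef_pos: [584.0, 60.4, 178.4]
tool_rot: [3.142, -0.0, 1.475]
force: [-0.1, -0.0, -0.7]
width: 21.0
gripper_force: 17.5
```

play_rows:
  targets:
    - [0.76, 0.1, 0, 0, 0]
    - [0.76, 0.2, 0, 0, 0]
    - [0.76, 0.2, 0, 0, 0]

```text
clock: 16.45
eef_pos: [584.2, 62.4, 178.4]
tool_rot: [3.142, -0.0, 1.475]
force: [-0.5, -0.4, -1.5]
width: 20.6
gripper_force: 17.5
```

play_rows:
  targets:
    - [0.76, 0.1, 0, 0, 0]
    - [0.76, 0.2, 0, 0, 0]
    - [0.76, 0.2, 0, 0, 0]

```text
clock: 16.75
eef_pos: [584.3, 63.7, 178.4]
tool_rot: [-3.141, 0.001, 1.474]
force: [0.2, -0.9, -0.3]
width: 20.9
gripper_force: 17.5
```

play_rows:
  targets:
    - [0.76, 0.05, 0, 0, 0]
    - [0.76, 0.1, 0, 0, 0]
    - [0.76, 0.1, 0, 0, 0]

```text
clock: 17.05
eef_pos: [584.3, 64.0, 178.3]
tool_rot: [-3.141, 0.002, 1.474]
force: [-0.2, -3.5, -0.9]
width: 21.1
gripper_force: 17.5
```

play_rows:
  targets:
    - [0.76, 0.05, 0, 0, 0]
    - [0.76, 0.1, 0, 0, 0]
    - [0.76, 0.1, 0, 0, 0]

```text
clock: 17.35
eef_pos: [584.2, 64.1, 178.2]
tool_rot: [-3.141, 0.003, 1.473]
force: [-0.2, -6.4, -0.4]
width: 20.9
gripper_force: 17.5
```

The collar has met the post: 6 N with the motion stopped. I'll ease the push, lower the collar onto the rod and open gently.

play_rows:
  targets:
    - [0.76, -0.1, 0, 0, 0]
    - [0.76, -0.18, 0, 0.05, 0]
    - [0.76, -0.18, 0, 0.1, 0]
    - [0.76, -0.18, 0, 0.1, 0]

```text
clock: 17.75
eef_pos: [584.4, 64.0, 177.5]
tool_rot: [-3.142, 0.001, 1.474]
force: [-1.1, -4.9, 1.4]
width: 20.9
gripper_force: 17.7
```

play_rows:
  targets:
    - [0.745, 0, 0, 0, 0]
    - [0.735, 0, 0, 0, 0]
    - [0.725, 0, 0, 0, 0]
    - [0.715, 0, 0, 0, 0]
    - [0.705, 0, 0, 0, 0]
    - [0.69, 0, 0, 0, 0]
    - [0.67, 0, 0, 0, 0]
    - [0.64, 0, 0, 0, 0]
    - [0.6, 0, 0, 0, 0]
    - [0.6, 0, 0, 0, 0]

```text
clock: 18.75
eef_pos: [584.4, 64.3, 177.4]
tool_rot: [3.142, -0.0, 1.474]
force: [-0.8, -0.9, -0.3]
width: 34.2
gripper_force: 0.0
```

play_rows:
  targets:
    - [0.5, 0, 0, 0, 0]
    - [0.4, 0, 0, 0, 0]
    - [0.4, 0, 0, -1, 0]
    - [0.4, 0, 0, -2, 0]
    - [0.4, 0, 0, -4, 0]
    - [0.4, 0, 0, -7, 0]
    - [0.4, 0, 0, -10, 0]
    - [0.4, 0, 0, -13, 0]
    - [0.4, -4, 0, -15, 0]
    - [0.4, -8, 0, -15, 0]

```text
clock: 19.75
eef_pos: [578.7, -14.4, 332.2]
tool_rot: [3.133, -0.001, 1.478]
force: [1.3, -1.4, -1.2]
width: 51.2
gripper_force: 0.0
```

play_rows:
  targets:
    - [0.4, -5, 0, 0, 0]
    - [0.4, -10, 0, 0, 0]
    - [0.4, -12, 0, 0, 0]
    - [0.4, -12, 0, 0, 0]

```text
clock: 20.15
eef_pos: [564.3, -139.9, 328.4]
tool_rot: [3.141, 0.003, 1.467]
force: [0.0, -0.0, -0.0]
width: 51.3
gripper_force: 0.0
```

Run:
```python
from h import *
im,d=grab('side'); a=cv2.resize(im[110:210,260:360],None,fx=4,fy=5.5,interpolation=cv2.INTER_CUBIC)
im2,d2=grab('top'); b=cv2.resize(im2[150:250,250:350],None,fx=4,fy=5.5,interpolation=cv2.INTER_CUBIC)
cv2.imwrite('pics/end.png',np.hstack([a,b])[:,:,::-1])
s=ctrl.read_state(); print(s['eef_pos'],s['clock'],s['force'])
```

```text
[ 565.30520685 -134.18406715  328.26254717] 20.25 [-0.59448826  0.31284193  0.36640076]
```

View pics/end.png

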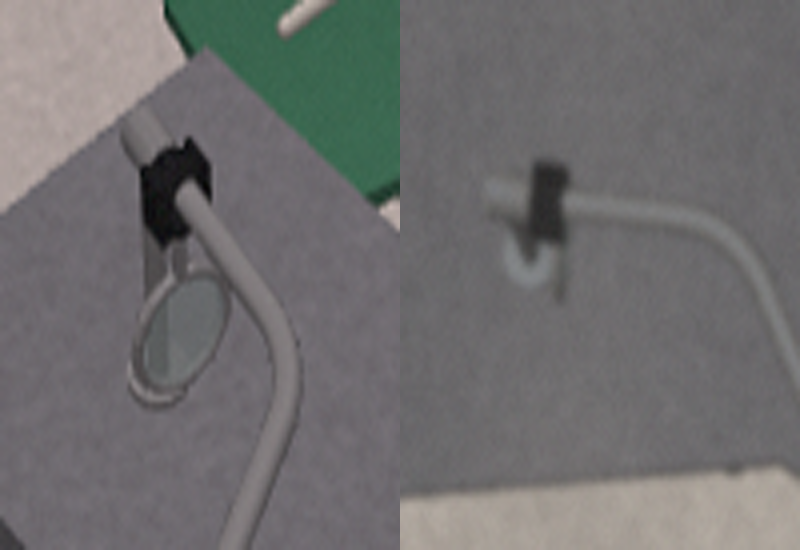

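The collar, at side px about (304,145) and top px about (287,186), sits against the fitting with the lens hanging upright. I'll let it settle and hand in.

play_rows:
  targets:
    - [0.4, 0, 0, 0, 0]
    - [0.4, 0, 0, 0, 0]
    - [0.4, 0, 0, 0, 0]
    - [0.4, 0, 0, 0, 0]
    - [0.4, 0, 0, 0, 0]
    - [0.4, 0, 0, 0, 0]
    - [0.4, 0, 0, 0, 0]
    - [0.4, 0, 0, 0, 0]
    - [0.4, 0, 0, 0, 0]
    - [0.4, 0, 0, 0, 0]

```text
clock: 21.25
eef_pos: [565.1, -134.7, 327.4]
tool_rot: [3.142, -0.0, 1.474]
force: [0.1, 0.4, -0.0]
width: 51.1
gripper_force: 0.0
```

```bash
python3 -c "
from cell import ctrl
print(ctrl.finish_job())"
```

```text
the job is handed in; nothing more can be done
None
```

I slid the magnifier round both bends to the end post and released it. In the last pictures the collar sits against the fitting with the lens hanging upright. The highest force read was about 7 N and the clock stood at about 21 s at hand-in; no verdict came back.

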